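# Clip the hooked sample tile onto the ring of the display stand

## Robot

A 6-joint arm with a two-finger parallel gripper is mounted at the origin on the work surface. World frame = base frame: x ahead of the robot, y to its left, z up, the work surface at z = 0. Lengths are in m, angles in degrees, forces in N, time in s.
With the tool pointing down it reaches from about 0.25 to 0.725 m from the base axis. Payload 9.7 kg.
Tool frame: the origin (TCP) lies between the finger pads, 19 mm behind the fingertips; this is the grasp point; z points along the fingers, y is the line along which they close (so a half turn about z gives the same grasp; the last joint's range is limited). The gripper opens to 85 mm and grips with 20 to 120 N. Pads are 22 mm wide; open, the fingers measure 114 mm over their backs; the gripper's body (76 mm by 85 mm) begins 54 mm behind the grasp point. The pads swing forward as they close: fully open they stand 13 mm farther back than shut.
Start: joints at [75.917, 4.979, 10.078, 95.1, 0, 90], TCP at [0.134, 0.533, 0.25] pointing down, gripper open.
Joint ranges: [-179.16, 179.16], [-48.56, 103.87], [-65.8, 70.77], [-126.05, 130.52], [-82.76, 87.17], [-180, 180]. Speed limits (degrees/s): [127.2, 127.2, 147.25, 180, 180, 180].

## Interface

Orientations are given as [roll, pitch, yaw] about the fixed x, y, z axes, in that order (R = Rz(yaw) Ry(pitch) Rx(roll)).
In Python, from workcell import bot gives the robot as it stands. The module is installed in compiled form; this text tells all that it offers.
- The arm moves only by the shell command python3 -m pendant 'ROWS' [FORCE]. ROWS is rows parted by semicolons, their numbers by spaces, 1 to 5 of them, each of 5 numbers: dx, dy, dz in m, then a turn about the tool's z in degrees, then the finger opening in m; each row is the pose to reach, as a shift and turn from the pose commanded when the command began, along the tool's axes at that moment; what a row does not reach only later rows make up. A row lasts 1/12 s, in which the tool goes at most 0.0417 m and 7.16 degrees, less where a joint would pass 70% of its speed; a pose out of reach is approached as far as the arm can. The fingers move at their own pace and stop on an object; FORCE is the grip in N (left out, the last holds). Time passes only in rows, so rows that do not move let the fingers close. It prints the time, the measured TCP pose, the force, the opening and the grip force at its end.
- bot.get_obs(): the state, without advancing time (a new reading comes with each control period).
- bot.camera(name): name is "scene" or "top" or "wrist"; returns the picture (480x640x3 uint8, blue, green, red); there is no depth.
- bot.camera_info(name): a dict with "mtx" (3x3 intrinsics, pixels), "extrinsics" (4x4, takes a point from camera to world coordinates). Camera axes: x right, y down, z forward; pixel columns grow to the right and rows downward; lengths in m; the calibration is good to about 2 mm. A picture is of the moment at which its call begins: read the wrist's pose just before it. camera_info takes no time and is no camera call; for the wrist camera it gives the pose at the moment of the call.
- bot.job_done(): hands the job in; it is judged then, once.
The state is a dict: "time": time; "q": joint angles; "qd": joint speeds; "joint_efforts": joint torques, N m; "ee_pos": TCP position; "tcp_rot": TCP orientation; "wrist_force": force on the tool from outside, world axes, zero at the start; "torque": the same for the moment, N m; "opening": finger opening in m; "grasp_force": force on a finger pad.
Only numpy, scipy, OpenCV 4.12 (cv2) and the standard library are available. Lean on these libraries where they do the work, as an engineer would, in place of code of your own. Each camera call takes 0.05 s, during which the arm holds its last target. There are 200 camera calls.

## Task

Take the sample tile that carries the snap hook out of the wooden drying rack and press its hook gently down over the front bar of the stand's ring until the gate flicks shut behind the bar. Then prove that it is caught with a light but definite upward tug (about 5 N), and let go so that it hangs still from the ring. Never push or pull on the ring with more than 20 N, and leave the plain tiles in the rack and the little jar on the stand where they are.

Things in the scene. Friction and masses are not known exactly. Their poses are not given: they have to be found in the camera images.
- hooktile: The loose hooked tile (about 120 g): white ceramic tile 8 thick (x), 50 wide (y), 60 mm tall (z), with an aluminium snap hook riveted to its +x face, 151 mm tall in all. Origin: centre of the tile's underside, z up. Stands in one rack slot, leaning about 2 degrees (top towards its own +x). Goes on with the tile outside the ring (robot's side), its tip inside the ring and its +x towards the post.
- hook_grip (a point): TCP point in the flat lug above the crook, (18, 0, 145) mm in the tile's frame, tile's axes. The lug is 26 (x) by 12 (y) mm, from z = 121 to 151: grip it from above, fingers closing along the tile's y, hard enough to resist 20 N (45 N grip).
- hook_seat (a point): Where the centre of the ring's bar lies when the hook is fully home: (18, 0, 113) mm in the tile's frame, 32 mm below hook_grip; tile's axes. The throat, 12 mm thick along y, is 20 mm wide: shank's inner face at x = 8, tip's at x = 28; its roof is an upturned V (45 degree flanks, apex at z = 118.7) that centres the bar.
- hook_mouth (a point): Middle of the hook's downward mouth, (18, 0, 87.5) mm in the tile's frame, on the underside of the shut gate. The mouth is 20 mm wide in x between shank (x = 8) and tip (x = 28, 7 mm thick, rounded end at z = 84.5 mm); nothing lies below it except the tile to its -x side.
- gate (a joint): Angle of the sprung gate, a steel finger across the mouth hinged on the shank at (6, 0, 90) mm: 0 shut, 1.5 rad folded up into the throat; opens only upwards. The bar folds it (5 to 9 N at first, fading to nil) and it flicks shut under the bar at z = 106 to 109 mm (bar's centre); the crook bottoms stiffly at 113. Pulled up, the shut gate meets the bar after 16.5 mm of free play.
- stand: Sample stand, bolted down: base plate 135 by 140 by 10 mm, post 16 mm thick, 195 mm tall, 62 mm to +x of its origin. A head clamped on the post holds a level D-ring of 8 mm round steel, reaching from the post towards -x (roughly towards the robot). Origin on the table straight below the middle of the ring's front bar (called ringhead_c0 in the rules), which runs 56 mm along the stand's y. z up.
- ring_axis (a point): Point 168 mm straight above the stand's origin: the bar's axis crosses this upright line somewhere between 12 mm below and 12 mm above it. The head's height is set differently each time and is not reported: see or feel where the bar is. The ring's opening behind the bar is 45 mm deep, 48 wide. The head reaches 10 mm above the ring.
- rack: Wooden drying rack, fixed, 132 (x) by 76 (y) by 48 mm high, with three slots across it at x = -40, 0 and +40 mm, each 10 mm wide, 56 long, 40 deep (floor 8 mm above the table). Origin: centre of its underside.
- tile_a: A plain white ceramic tile without a hook, 8 by 50 by 60 mm, standing in another slot; origin at the centre of its underside.
- tile_b: A second plain tile of the same kind in the remaining slot; origin likewise.
- jar: Little jar, 28 mm across and 42 mm tall, standing on the stand's base plate beside the hanging place, 52 mm to the stand's +y; origin at the centre of its underside.
There are look-alikes about, which are no part of the job. Leave any turquoise or yellow look-alike of the stand alone.

How it is judged:
By the outcome, as a careful person would: the job done as asked, in the order asked, and still so for the second after the job is handed in, with the robot touching nothing.
It also fails if it takes over 72 s, if anything falls off the work surface, if the arm or the gripper's body presses on something with over 40 N, if the wrist force passes 120 N, or if a joint passes its speed limit or range.

## Working session

There is one attempt and no reset: what is moved stays moved. The work goes in short steps, Python scripts to look and compute and a shell command to move; the robot and the scene stay as the last step left them, time stands still between calls to the robot, and variables do not carry over. Pictures are saved under pics/ and viewed, at most 10 in all, crops included, and the job is handed in when it is done.

```bash
mkdir -p pics
cat > h.py <<'E'
import numpy as np,cv2
from workcell import bot
def snap(c,f=None):
    inf=bot.camera_info(c);im=bot.camera(c)
    if f: cv2.imwrite(f,im)
    return im,np.array(inf['mtx']),np.array(inf['extrinsics'])
def ray(K,T,p):
    d=T[:3,:3]@np.linalg.inv(K)@np.array([p[0],p[1],1.]);return T[:3,3],d/np.linalg.norm(d)
def plane(K,T,p,z):
    o,d=ray(K,T,p);return o+d*(z-o[2])/d[2]
def tri(rs):
    A=np.zeros((3,3));b=np.zeros(3)
    for o,d in rs:
        M=np.eye(3)-np.outer(d,d);A+=M;b+=M@o
    x=np.linalg.solve(A,b);return x,[np.linalg.norm((np.eye(3)-np.outer(d,d))@(x-o)) for o,d in rs]
def proj(K,T,P):
    c=T[:3,:3].T@(np.array(P)-T[:3,3]);c=K@c;return c[:2]/c[2]
E
python3 - <<'E'
from h import *
for c in ['scene','top','wrist']:
    im,K,T=snap(c,f'pics/{c}0.png');np.savez(f'{c}0.npz',K=K,T=T);print(c,K[0],T.round(3).tolist())
print(bot.get_obs())
E
```

```text
scene [517.45526958   0.         321.30593723] [[0.53, 0.584, -0.614, 0.954], [0.848, -0.378, 0.372, -0.282], [-0.014, -0.718, -0.696, 0.719], [0.0, 0.0, 0.0, 1.0]]
top [563.16233653   0.         321.59686876] [[0.005, -0.991, 0.13, 0.339], [-1.0, -0.001, 0.027, 0.003], [-0.026, -0.13, -0.991, 1.048], [0.0, 0.0, 0.0, 1.0]]
wrist [374.34399743   0.         323.71199177] [[0.243, 0.923, 0.298, 0.058], [0.97, -0.231, -0.077, 0.552], [-0.002, 0.307, -0.952, 0.373], [0.0, 0.0, 0.0, 1.0]]
{'time': 0.15, 'q': array([ 7.59187584e+01,  5.00575828e+00,  1.00454099e+01,  9.50987055e+01,
       -8.58357698e-04,  9.00002624e+01]), 'qd': array([-0.00297593, -0.19205804,  0.14353677, -0.03595029, -0.0576398 ,
       -0.01580396]), 'joint_efforts': array([ 1.27932781e-03, -5.20760107e+01,  4.65043652e+01,  1.38734223e-02,
        2.69515516e-05,  6.75621521e-06]), 'ee_pos': array([0.13378248, 0.53333297, 0.24943243]), 'tcp_rot': array([-1.79940946e+02,  8.58627670e-04,  1.65918497e+02]), 'wrist_force': array([ 0.11922207, -0.04113725,  0.22599652]), 'torque': array([-0.0224827 , -0.01501319,  0.01087535]), 'grasp_force': 0.0, 'opening': 0.08513699866952841}
```

View pics/scene0.png

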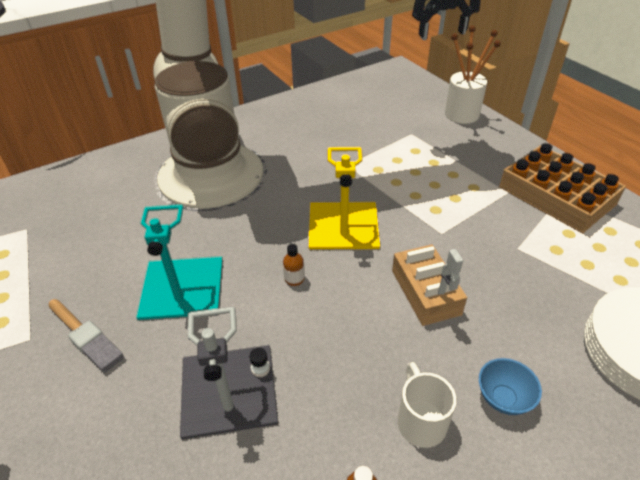

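View pics/top0.png

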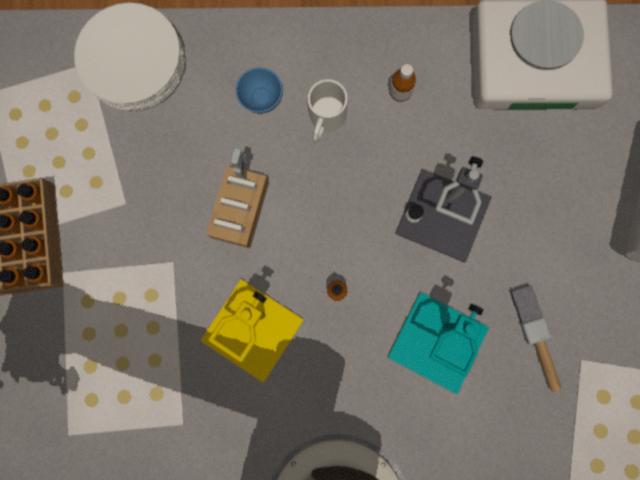

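Scene: the grey stand with the jar is at scene (228,385) / top (445,210). The look-alikes are yellow at scene (345,215) and turquoise at (180,275). In the rack, the tiles are at top (242,182), (234,204) and (229,225). Only the first, at scene (445,285), carries a metal hook (scene (452,268), top (238,160)), so I choose that tile and the grey stand. Next is a close crop to check the choice.

Run:
```python
import cv2,numpy as np
s=cv2.imread('pics/scene0.png');t=cv2.imread('pics/top0.png')
c=lambda im,x,y,w,h:cv2.resize(im[y:y+h,x:x+w],(400,300),interpolation=cv2.INTER_CUBIC)
cv2.imwrite('pics/m1.png',np.vstack([np.hstack([c(s,390,235,100,75),c(t,190,140,100,75)]),np.hstack([c(s,170,300,100,75),c(t,400,150,100,75)])]))
```

```text
(no output)
```

View pics/m1.png

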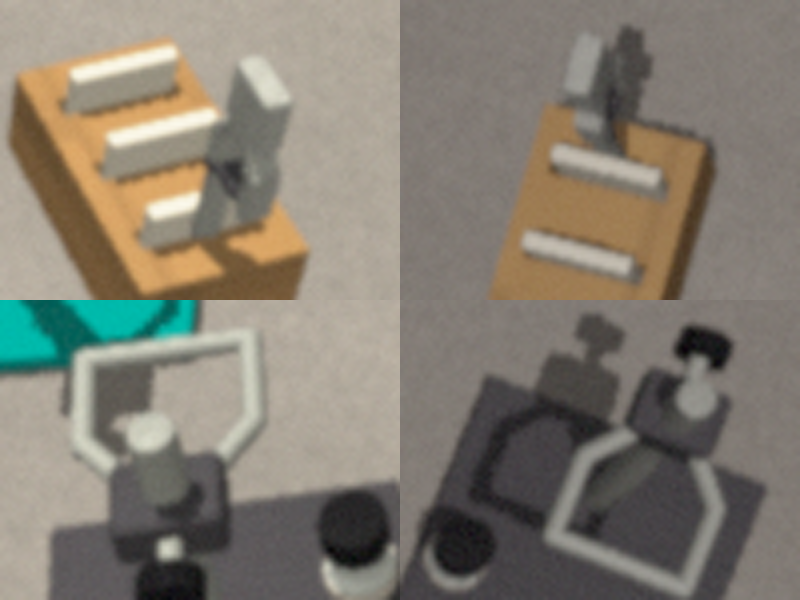

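The crop confirms it. The hook's lug top is at scene (456,255) / top (236,156), on the tile in the last slot at the +x end. The ring's front bar ends are at top (438.7,208.3) and (472,221), and at scene (233.7,309.5) and (190.5,313.7).

```bash
cat > a.py <<'E'
from h import *
s=np.load('scene0.npz');t=np.load('top0.npz')
S=lambda p:ray(s['K'],s['T'],p);Tp=lambda p:ray(t['K'],t['T'],p)
q=lambda x,y,ox,oy:(ox+(x%400)/4-.4,oy+(y%300)/4-.4)
for n,a,b in [('lug',(265,82),(584,66)),('barL',(255,338),(553,535)),('barR',(82,355),(690,588)),('barM',(168,347),(621,561)),('posttop',(152,425),(697,403)),
 ('jar',(355,519),(462,540))]:
    up=n=='lug'
    o1=(390,235) if up else (170,300);o2=(190,140) if up else (400,150)
    x,e=tri([S(q(*a,*o1)),Tp(q(*b,*o2))]);print(n,x.round(4),np.round(e,4))
for p in [(555,155),(660,182),(525,240),(633,268)]:
    print(plane(t['K'],t['T'],q(*p,190,140),.068).round(4))
E
python3 a.py
```

```text
lug [0.5976 0.1689 0.157 ] [0.0008 0.0008]
barL [ 0.5104 -0.1578  0.1578] [0.0012 0.0012]
barR [ 0.4882 -0.2109  0.1613] [0.0009 0.0009]
barM [ 0.4994 -0.1845  0.1595] [0.0008 0.0008]
posttop [ 0.5545 -0.2073  0.1961] [0.0009 0.0009]
jar [ 0.5276 -0.1378  0.0535] [0.0005 0.0005]
[0.582  0.1968 0.068 ]
[0.5695 0.1494 0.068 ]
[0.5432 0.2092 0.068 ]
[0.5305 0.1606 0.068 ]
```

```bash
cat > to.py <<'E'
import sys,numpy as np
from scipy.spatial.transform import Rotation as R
from workcell import bot
o=bot.get_obs();t=[float(v) for v in sys.argv[1:5]]
M=R.from_euler('xyz',o['tcp_rot'],degrees=True).as_matrix()
d=M.T@(np.array(t[:3])-o['ee_pos']);turn=-(t[3]-o['tcp_rot'][2]+180)%360-180
print('pos',o['ee_pos'].round(4),'rot',o['tcp_rot'].round(2),'F',np.round(o['wrist_force'],2),'\ntool delta',d.round(4),'turn',round(turn,2),'t',o['time'])
E
python3 to.py .597 .168 .26 165.3
```

```text
pos [0.1338 0.5333 0.2494] rot [-179.94    0.    165.92] F [ 0.12 -0.04  0.23] 
tool delta [-0.5382 -0.2417 -0.0103] turn 0.62 t 0.15
```

```bash
python3 -m pendant '-.035 -.016 -.002 0 .085;-.07 -.032 -.004 0 .085;-.105 -.048 -.006 0 .085;-.14 -.064 -.008 .6 .085;-.18 -.081 -.01 .6 .085'
python3 -m pendant '-.036 -.016 0 0 .085;-.072 -.032 0 0 .085;-.108 -.048 0 0 .085;-.144 -.064 0 0 .085;-.18 -.081 0 0 .085'
python3 to.py .597 .168 .26 165.3
```

```text
time: 0.57
ee_pos: [0.288, 0.411, 0.2599]
tcp_rot: [-180.0, -0.0, 165.3]
wrist_force: [0.4, 1.4, 0.2]
opening: 0.0851
grasp_force: 0.0
time: 0.98
ee_pos: [0.442, 0.2867, 0.2598]
tcp_rot: [180.0, -0.0, 165.3]
wrist_force: [0.4, 0.6, -0.2]
opening: 0.0852
grasp_force: 0.0
pos [0.442  0.2867 0.2598] rot [180.    -0.   165.32] F [ 0.38  0.57 -0.23] 
tool delta [-0.18   -0.0755 -0.0002] turn 0.02 t 0.9833
```

```bash
python3 -m pendant '-.036 -.015 0 0 .085;-.072 -.03 0 0 .085;-.108 -.045 0 0 .085;-.144 -.06 0 0 .085;-.16 -.0755 0 0 .085'
python3 -m pendant '0 0 0 0 .085;0 0 0 0 .085'
python3 - <<'E'
from h import *
im,K,T=snap('wrist','pics/w1.png');np.savez('w1.npz',K=K,T=T)
print(bot.get_obs()['ee_pos'],proj(K,T,(.5976,.1689,.157)))
E
```

```text
time: 1.4
ee_pos: [0.5792, 0.1724, 0.2584]
tcp_rot: [-179.9, -0.0, 165.2]
wrist_force: [1.7, 0.7, -0.1]
opening: 0.0848
grasp_force: 0.0
time: 1.57
ee_pos: [0.5769, 0.1735, 0.2591]
tcp_rot: [-180.0, -0.1, 165.2]
wrist_force: [-0.1, 0.5, 0.5]
opening: 0.0851
grasp_force: 0.0
[0.57640236 0.17443015 0.25947567] [325.89896374 280.5897572 ]
```

View pics/w1.png

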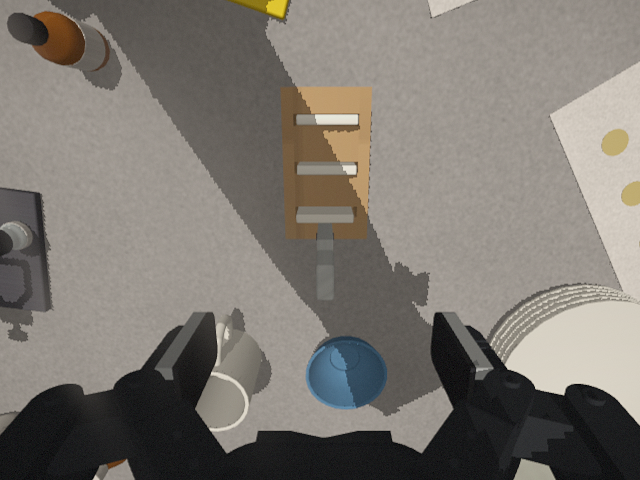

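Wrist view: the lug top is at about (325,281), where predicted. The hook tile is in the slot nearest the gripper (325,214) and the plain tiles are at (326,168) and (327,119). I'll take sub-pixel edges of the lug.

Run:
```python
from h import *
im=cv2.imread('pics/w1.png');g=cv2.cvtColor(im,cv2.COLOR_BGR2GRAY)
print('cols',list(zip(range(308,344),g[270:295,308:344].mean(0).astype(int))))
print('rows',list(zip(range(230,306),g[230:306,320:330].mean(1).astype(int))))
w=np.load('w1.npz');s=np.load('scene0.npz')
print(proj(w['K'],w['T'],(.5976,.1689,.157)),proj(w['K'],w['T'],(.5976-.0126,.1689+.0033,.157)),proj(w['K'],w['T'],(.5976+.0126,.1689-.0033,.157)))
```

```text
cols [(308, np.int64(94)), (309, np.int64(94)), (310, np.int64(94)), (311, np.int64(94)), (312, np.int64(94)), (313, np.int64(93)), (314, np.int64(93)), (315, np.int64(92)), (316, np.int64(98)), (317, np.int64(107)), (318, np.int64(111)), (319, np.int64(113)), (320, np.int64(113)), (321, np.int64(113)), (322, np.int64(113)), (323, np.int64(113)), (324, np.int64(113)), (325, np.int64(114)), (326, np.int64(113)), (327, np.int64(113)), (328, np.int64(113)), (329, np.int64(113)), (330, np.int64(113)), (331, np.int64(112)), (332, np.int64(109)), (333, np.int64(104)), (334, np.int64(91)), (335, np.int64(91)), (336, np.int64(93)), (337, np.int64(92)), (338, np.int64(92)), (339, np.int64(92)), (340, np.int64(92)), (341, np.int64(92)), (342, np.int64(92)), (343, np.int64(92))]
rows [(230, np.int64(94)), (231, np.int64(93)), (232, np.int64(93)), (233, np.int64(93)), (234, np.int64(93)), (235, np.int64(94)), (236, np.int64(94)), (237, np.int64(93)), (238, np.int64(93)), (239, np.int64(100)), (240, np.int64(109)), (241, np.int64(111)), (242, np.int64(110)), (243, np.int64(111)), (244, np.int64(1
[... 710 characters left out ...]
111)), (278, np.int64(111)), (279, np.int64(111)), (280, np.int64(111)), (281, np.int64(112)), (282, np.int64(113)), (283, np.int64(114)), (284, np.int64(114)), (285, np.int64(115)), (286, np.int64(115)), (287, np.int64(115)), (288, np.int64(115)), (289, np.int64(115)), (290, np.int64(115)), (291, np.int64(115)), (292, np.int64(114)), (293, np.int64(113)), (294, np.int64(112)), (295, np.int64(112)), (296, np.int64(112)), (297, np.int64(113)), (298, np.int64(114)), (299, np.int64(109)), (300, np.int64(96)), (301, np.int64(91)), (302, np.int64(93)), (303, np.int64(92)), (304, np.int64(93)), (305, np.int64(94))]
[325.89896374 280.5897572 ] [325.88463544 261.99821748] [325.91283422 298.58725675]
```

```bash
python3 - <<'E'
from h import *
s,t,w=[np.load(f+'0.npz' if f!='w1' else 'w1.npz') for f in ('scene','top','w1')]
rs=[ray(w['K'],w['T'],(325.,282.)),ray(s['K'],s['T'],(455.9,255.1)),ray(t['K'],t['T'],(235.6,156.1))]
for r in (rs,rs[:2]): print([x if not isinstance(x,np.ndarray) else x.round(4) for x in tri(r)])
# lug centre line angle: tile edges in the wrist picture
print('on plane .159',plane(w['K'],w['T'],(325.,282.),.159),'tile top ends',plane(w['K'],w['T'],(297,214),.068),plane(w['K'],w['T'],(354,214),.068))
E
python3 to.py .598 .169 .21 165.3
```

```text
[array([0.5979, 0.1685, 0.1576]), [np.float64(0.00044852086826522783), np.float64(0.0009092483640082554), np.float64(0.0009441632155364412)]]
[array([0.5983, 0.1685, 0.158 ]), [np.float64(0.0004940318779117006), np.float64(0.0004940318779116582)]]
on plane .159 [0.59756922 0.1682942  0.159     ] tile top ends [0.56850672 0.15113709 0.068     ] [0.58107517 0.1987029  0.068     ]
pos [0.5764 0.1744 0.2595] rot [-1.7998e+02 -5.0000e-02  1.6526e+02] F [ 0.18 -0.26  0.58] 
tool delta [-0.0223  0.0003  0.0495] turn -0.04 t 1.6167
```

```bash
python3 -m pendant '-.0223 -.0002 .01 0 .05;-.0223 -.0002 .04 0 .05;-.0223 -.0002 .07 0 .05;-.0223 -.0002 .095 0 .05;-.0223 -.0002 .1065 0 .05'
python3 -m pendant '0 0 0 0 .05;0 0 0 0 .05;0 0 0 0 .05'
python3 to.py .598 .1685 .153 165.2
```

```text
time: 2.03
ee_pos: [0.596, 0.1697, 0.1499]
tcp_rot: [-179.9, -0.2, 165.4]
wrist_force: [-0.8, 0.0, -0.7]
opening: 0.0503
grasp_force: 0.0
time: 2.28
ee_pos: [0.5984, 0.1695, 0.1557]
tcp_rot: [179.9, 0.1, 165.4]
wrist_force: [0.1, 0.3, 0.8]
opening: 0.0498
grasp_force: 0.0
pos [0.5984 0.1695 0.1557] rot [1.7992e+02 1.4000e-01 1.6536e+02] F [0.06 0.31 0.8 ] 
tool delta [ 0.0002 -0.0011  0.0027] turn 0.16 t 2.2833
```

```bash
python3 -m pendant '0 -.0007 0 0 .05;0 -.0007 0 0 .05;0 -.0007 0 0 .05' 45
python3 -m pendant '0 0 0 0 .02;0 0 0 0 .012;0 0 0 0 .005;0 0 0 0 0;0 0 0 0 0'
python3 -m pendant '0 0 0 0 0;0 0 0 0 0;0 0 0 0 0;0 0 0 0 0'
```

```text
time: 2.53
ee_pos: [0.5982, 0.1682, 0.1545]
tcp_rot: [180.0, 0.1, 165.3]
wrist_force: [-0.2, 0.2, -0.7]
opening: 0.05
grasp_force: 0.0
time: 2.95
ee_pos: [0.5979, 0.1682, 0.1536]
tcp_rot: [180.0, 0.0, 165.3]
wrist_force: [0.1, 0.6, 1.9]
opening: 0.0114
grasp_force: 46.1
time: 3.28
ee_pos: [0.5979, 0.1682, 0.1535]
tcp_rot: [180.0, 0.0, 165.3]
wrist_force: [-0.1, 0.4, 1.9]
opening: 0.0111
grasp_force: 46.1
```

```bash
python3 -m pendant '0 0 -.008 0 0;0 0 -.018 0 0;0 0 -.03 0 0;0 0 -.042 0 0;0 0 -.055 0 0'
python3 -m pendant '0 0 -.02 0 0;0 0 -.04 0 0;0 0 -.065 0 0;0 0 -.09 0 0;0 0 -.12 0 0'
python3 -m pendant '0 0 -.006 0 0;0 0 -.012 0 0;0 0 -.012 0 0'
python3 to.py .45 -.16 .34 157.3
```

```text
time: 3.7
ee_pos: [0.5978, 0.1681, 0.21]
tcp_rot: [180.0, 0.0, 165.3]
wrist_force: [0.1, 0.5, -1.6]
opening: 0.011
grasp_force: 45.6
time: 4.12
ee_pos: [0.5973, 0.1679, 0.33]
tcp_rot: [-180.0, -0.0, 165.3]
wrist_force: [1.4, 0.1, -1.1]
opening: 0.011
grasp_force: 45.7
time: 4.37
ee_pos: [0.598, 0.1682, 0.3415]
tcp_rot: [180.0, 0.1, 165.3]
wrist_force: [-1.0, -0.2, -1.5]
opening: 0.0112
grasp_force: 45.6
pos [0.598  0.1682 0.3415] rot [1.7996e+02 8.0000e-02 1.6532e+02] F [-1.05 -0.22 -1.46] 
tool delta [ 0.06   -0.355   0.0012] turn 8.02 t 4.3667
```

```bash
python3 -m pendant '.005 -.025 0 1 0;.011 -.06 0 2.5 0;.018 -.095 0 4 0;.025 -.13 0 6 0;.03 -.16 0 8 0'
python3 -m pendant '.003 -.03 0 0 0;.007 -.065 0 0 0;.012 -.1 0 0 0;.018 -.125 0 0 0;.022 -.135 0 0 0'
python3 -m pendant '0 0 0 0 0;0 0 0 0 0;0 0 0 0 0'
python3 - <<'E'
from h import *
im,K,T=snap('wrist','pics/w2.png');np.savez('w2.npz',K=K,T=T);o=bot.get_obs()
print(o['ee_pos'],o['tcp_rot'],[proj(K,T,p).round(1) for p in ((.5104,-.1578,.1578),(.4882,-.2109,.1613),(.4994,-.1845,.1595))])
E
```

```text
time: 4.78
ee_pos: [0.5266, 0.0194, 0.3391]
tcp_rot: [-179.9, -0.1, 157.2]
wrist_force: [-0.1, -0.9, -1.5]
opening: 0.0113
grasp_force: 45.7
time: 5.2
ee_pos: [0.4539, -0.0972, 0.3395]
tcp_rot: [-179.9, -0.1, 157.2]
wrist_force: [-0.2, 0.7, -1.9]
opening: 0.0112
grasp_force: 45.6
time: 5.45
ee_pos: [0.4563, -0.0945, 0.3398]
tcp_rot: [180.0, -0.0, 157.3]
wrist_force: [0.4, -0.3, -1.7]
opening: 0.0111
grasp_force: 45.7
[ 0.4564352  -0.09428915  0.33980396] [ 1.79993376e+02 -4.92355319e-02  1.57379816e+02] [array([282.6, 299.1]), array([217.8, 300.8]), array([250.2, 300.1])]
```

View pics/w2.png

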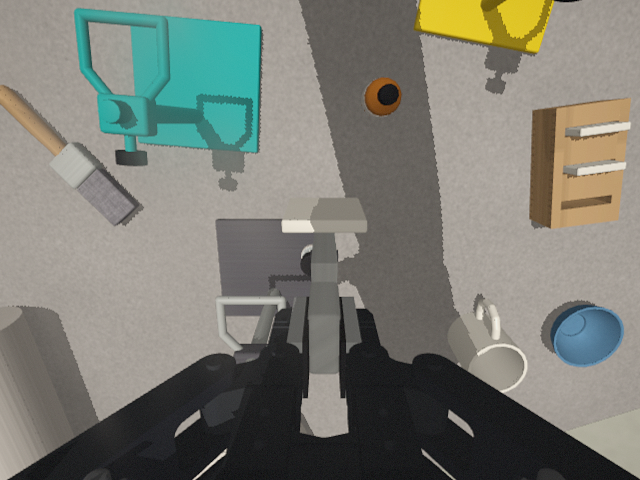

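The wrist view shows the bar at row ~300 from column 218 to 285, as predicted. The held hook hangs straight at (323,330). I'll refine the bar with edge profiles.

Run:
```python
from h import *
im=cv2.imread('pics/w2.png');g=cv2.cvtColor(im,cv2.COLOR_BGR2GRAY).astype(float)
w=np.load('w2.npz')
pts=[]
for x in range(228,268,4):
    c=g[290:312,x];d=c-np.minimum(c[0],c[-1]).clip(0);m=c>(c.max()+60)/2
    r=np.arange(290,312)[m];pts.append((x,r.min(),r.max()))
print(pts)
r=g[315:330,208:232].mean(0);print('left side cols',list(zip(range(208,232),r.astype(int))))
r=g[296:304,268:296].mean(0);print('right',list(zip(range(268,296),r.astype(int))))
for p in ((228,300),(268,300)): print(plane(w['K'],w['T'],p,.1595).round(4))
# bar mid via three views
s,t=np.load('scene0.npz'),np.load('top0.npz')
```

```text
[(228, np.int64(296), np.int64(304)), (232, np.int64(296), np.int64(304)), (236, np.int64(296), np.int64(304)), (240, np.int64(297), np.int64(304)), (244, np.int64(297), np.int64(304)), (248, np.int64(297), np.int64(304)), (252, np.int64(297), np.int64(304)), (256, np.int64(297), np.int64(304)), (260, np.int64(297), np.int64(304)), (264, np.int64(297), np.int64(304))]
left side cols [(208, np.int64(162)), (209, np.int64(161)), (210, np.int64(160)), (211, np.int64(160)), (212, np.int64(160)), (213, np.int64(161)), (214, np.int64(160)), (215, np.int64(160)), (216, np.int64(158)), (217, np.int64(163)), (218, np.int64(178)), (219, np.int64(186)), (220, np.int64(185)), (221, np.int64(180)), (222, np.int64(173)), (223, np.int64(159)), (224, np.int64(140)), (225, np.int64(114)), (226, np.int64(134)), (227, np.int64(155)), (228, np.int64(157)), (229, np.int64(156)), (230, np.int64(156)), (231, np.int64(156))]
right [(268, np.int64(174)), (269, np.int64(175)), (270, np.int64(175)), (271, np.int64(175)), (272, np.int64(175)), (273, np.int64(175)), (274, np.int64(174)), (275, np.int64(174)), (276, np.int64(174)), (277, np.int64(174)), (278, np.int64(174)), (279, np.int64(176)), (280, np.int64(171)), (281, np.int64(172)), (282, np.int64(167)), (283, np.int64(155)), (284, np.int64(136)), (285, np.int64(108)), (286, np.int64(88)), (287, np.int64(81)), (288, np.int64(87)), (289, np.int64(95)), (290, np.int64(95)), (291, np.int64(94)), (292, np.int64(94)), (293, np.int64(102)), (294, np.int64(114)), (295, np.int64(110))]
[ 0.4916 -0.2029  0.1595]
[ 0.5055 -0.1697  0.1595]
```

```bash
python3 - <<'E'
from h import *
w,s,t=np.load('w2.npz'),np.load('scene0.npz'),np.load('top0.npz')
x,e=tri([ray(w['K'],w['T'],(250.7,300.4)),ray(s['K'],s['T'],(211.6,311.35)),ray(t['K'],t['T'],(454.9,214.9))])
print(x,e);print((x[:2]+.0015*np.array([.922,-.386])).round(4))
x,e=tri([ray(w['K'],w['T'],(250.7,300.4)),ray(s['K'],s['T'],(211.6,311.35))]);print(x,e)
E
python3 to.py .501 -.185 .32 157.3
```

```text
[ 0.49952988 -0.18443951  0.15958335] [np.float64(0.00035212771746090924), np.float64(0.0007063937959214949), np.float64(0.001029968144801387)]
[ 0.5009 -0.185 ]
[ 0.49983405 -0.18399086  0.15967054] [np.float64(0.00019441484881490198), np.float64(0.0001944148488148437)]
pos [ 0.4564 -0.0943  0.3398] rot [ 1.7999e+02 -5.0000e-02  1.5738e+02] F [-0.55  0.66 -1.42] 
tool delta [-0.076  -0.0666  0.0197] turn 0.08 t 5.5
```

```bash
python3 -m pendant '-.016 -.015 0 0 0;-.036 -.032 0 0 0;-.056 -.049 0 0 0;-.07 -.061 0 0 0;-.076 -.0666 0 0 0'
python3 -m pendant '0 0 .02 0 0;0 0 .045 0 0;0 0 .07 0 0;0 0 .09 0 0;0 0 .1 0 0'
python3 -m pendant '0 0 0 0 0;0 0 0 0 0;0 0 0 0 0;0 0 0 0 0'
python3 - <<'E'
from h import *
a,_,_=snap('scene');b,K,T=snap('wrist');c,_,_=snap('top')
o=bot.get_obs();print(o['wrist_force'],o['torque'])
f=lambda im,x,y:cv2.resize(im[y:y+150,x:x+200],(400,300),interpolation=cv2.INTER_CUBIC)
cv2.imwrite('pics/m2.png',np.vstack([np.hstack([f(a,110,220),f(b,220,150)]),np.hstack([f(b,220,270),f(c,350,120)])]))
E
python3 to.py .501 -.185 .23 157.3
```

```text
time: 5.92
ee_pos: [0.5019, -0.1868, 0.3389]
tcp_rot: [-180.0, -0.1, 157.3]
wrist_force: [0.3, 0.1, -0.7]
opening: 0.0113
grasp_force: 45.6
time: 6.33
ee_pos: [0.4999, -0.1846, 0.2373]
tcp_rot: [180.0, -0.2, 157.4]
wrist_force: [-0.2, 0.3, -2.0]
opening: 0.0112
grasp_force: 45.6
time: 6.67
ee_pos: [0.5009, -0.1859, 0.242]
tcp_rot: [180.0, 0.1, 157.3]
wrist_force: [-0.3, 0.3, -1.9]
opening: 0.011
grasp_force: 45.6
[-0.43736043 -0.52630808 -2.63338324] [ 0.01623167 -0.02690387 -0.0618255 ]
pos [ 0.5006 -0.186   0.2413] rot [1.7999e+02 7.0000e-02 1.5731e+02] F [-0.44 -0.53 -2.63] 
tool delta [0.     0.0011 0.0113] turn 0.01 t 6.8167
```

View pics/m2.png

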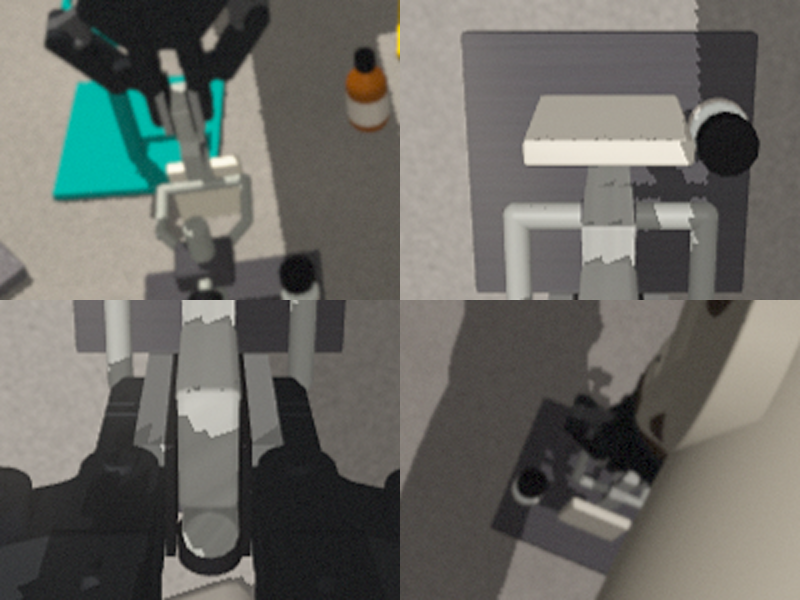

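The crop shows the hook over the middle of the bar, tile outside the ring and clear of the jar. I'll check the tile's offset from the TCP with one ray.

Run:
```python
from h import *
T=np.array(bot.camera_info('wrist')['extrinsics']);K=np.array(bot.camera_info('wrist')['mtx'])
o=bot.get_obs();ex=np.array([.9225,-.3859]);ey=np.array([.3859,.9225])
for n,p,z in (('tiletop',(322,225.5),o['ee_pos'][2]-.085),('bar',(325,257.5),.1595)):
    d=plane(K,T,p,z)[:2]-o['ee_pos'][:2];print(n,'x %.1f y %.1f mm'%(1e3*d@ex,1e3*d@ey))
```

```text
tiletop x -20.6 y -1.4 mm
bar x -2.1 y 0.4 mm
```

```bash
python3 -m pendant '0 0 .006 0 0;0 0 .012 0 0;0 0 .016 0 0;0 0 .019 0 0;0 0 .019 0 0'
python3 -m pendant '0 0 .002 0 0;0 0 .004 0 0;0 0 .006 0 0;0 0 .006 0 0'
python3 -m pendant '0 0 .002 0 0;0 0 .004 0 0;0 0 .006 0 0;0 0 .006 0 0'
```

```text
time: 7.23
ee_pos: [0.5, -0.1858, 0.2203]
tcp_rot: [-180.0, -0.1, 157.3]
wrist_force: [0.5, 1.1, -2.2]
opening: 0.0111
grasp_force: 45.6
time: 7.57
ee_pos: [0.5002, -0.1859, 0.2156]
tcp_rot: [180.0, 0.0, 157.3]
wrist_force: [-1.5, 1.3, 3.5]
opening: 0.0113
grasp_force: 46.3
time: 7.9
ee_pos: [0.5006, -0.186, 0.2098]
tcp_rot: [180.0, 0.1, 157.3]
wrist_force: [-1.2, 2.0, 6.1]
opening: 0.0111
grasp_force: 46.8
```

```bash
python3 -m pendant '0 0 .002 0 0;0 0 .004 0 0;0 0 .006 0 0;0 0 .006 0 0'
python3 -m pendant '0 0 .002 0 0;0 0 .004 0 0;0 0 .005 0 0;0 0 .005 0 0'
python3 -m pendant '0 0 .001 0 0;0 0 .002 0 0;0 0 .002 0 0;0 0 .002 0 0'
```

```text
time: 8.23
ee_pos: [0.4999, -0.1857, 0.2034]
tcp_rot: [180.0, -0.0, 157.3]
wrist_force: [-4.0, 1.5, 3.8]
opening: 0.0112
grasp_force: 46.5
time: 8.57
ee_pos: [0.4999, -0.1857, 0.1981]
tcp_rot: [-180.0, -0.1, 157.3]
wrist_force: [-4.4, 1.9, 2.4]
opening: 0.0112
grasp_force: 46.4
time: 8.9
ee_pos: [0.4998, -0.1857, 0.1957]
tcp_rot: [-180.0, -0.1, 157.3]
wrist_force: [-4.9, 2.1, -0.1]
opening: 0.0107
grasp_force: 46.1
```

```bash
python3 -m pendant '.0005 0 .0005 0 0;.001 0 .001 0 0;.001 0 .001 0 0;.001 0 .001 0 0'
python3 -m pendant '.0005 0 .0005 0 0;.001 0 .001 0 0;.001 0 .001 0 0;.001 0 .001 0 0'
```

```text
time: 9.23
ee_pos: [0.4986, -0.1852, 0.1944]
tcp_rot: [-180.0, -0.2, 157.3]
wrist_force: [-6.5, 2.6, -0.7]
opening: 0.0109
grasp_force: 45.8
time: 9.57
ee_pos: [0.4989, -0.1853, 0.194]
tcp_rot: [-180.0, 0.0, 157.3]
wrist_force: [0.2, -0.1, -1.4]
opening: 0.0115
grasp_force: 45.6
```

```bash
python3 -m pendant '0 0 -.002 0 0;0 0 -.004 0 0;0 0 -.007 0 0;0 0 -.01 0 0;0 0 -.01 0 0'
python3 -m pendant '0 0 -.001 0 0;0 0 -.002 0 0;0 0 -.002 0 0;0 0 -.002 0 0'
python3 -m pendant '0 0 -.001 0 0;0 0 -.001 0 0;0 0 -.001 0 0'
```

```text
time: 9.98
ee_pos: [0.4988, -0.1853, 0.2053]
tcp_rot: [180.0, 0.1, 157.3]
wrist_force: [0.4, 0.1, -2.4]
opening: 0.0107
grasp_force: 45.6
time: 10.32
ee_pos: [0.4985, -0.1851, 0.2062]
tcp_rot: [-180.0, -0.0, 157.3]
wrist_force: [-0.4, 0.3, -2.2]
opening: 0.0113
grasp_force: 45.3
time: 10.57
ee_pos: [0.4984, -0.1851, 0.2066]
tcp_rot: [-180.0, -0.1, 157.3]
wrist_force: [2.3, -0.5, -10.7]
opening: 0.0112
grasp_force: 44.4
```

```bash
python3 -m pendant '0 0 .0004 0 0;0 0 .0004 0 0;0 0 .0004 0 0'
python3 -m pendant '0 0 0 0 0;0 0 0 0 0;0 0 0 0 0;0 0 0 0 0'
```

```text
time: 10.82
ee_pos: [0.4984, -0.1851, 0.2066]
tcp_rot: [180.0, -0.0, 157.3]
wrist_force: [1.8, -0.5, -10.5]
opening: 0.0111
grasp_force: 44.5
time: 11.15
ee_pos: [0.4984, -0.1851, 0.2067]
tcp_rot: [-180.0, -0.0, 157.3]
wrist_force: [3.2, -1.2, -12.7]
opening: 0.0111
grasp_force: 44.2
```

```bash
python3 -m pendant '0 0 .0008 0 0;0 0 .0008 0 0;0 0 .0008 0 0'; python3 -m pendant '0 0 0 0 0;0 0 0 0 0;0 0 0 0 0'
```

```text
time: 11.4
ee_pos: [0.4984, -0.1851, 0.2065]
tcp_rot: [180.0, 0.0, 157.3]
wrist_force: [0.8, -1.0, -7.5]
opening: 0.0113
grasp_force: 44.8
time: 11.65
ee_pos: [0.4985, -0.1851, 0.2065]
tcp_rot: [180.0, 0.0, 157.3]
wrist_force: [-0.0, 0.1, -5.2]
opening: 0.0111
grasp_force: 44.9
```

```bash
python3 -m pendant '0 0 .003 0 0;0 0 .007 0 0;0 0 .011 0 0;0 0 .013 0 0;0 0 .013 0 0'
python3 -m pendant '0 0 .001 0 0;0 0 .002 0 0;0 0 .002 0 0;0 0 .002 0 0'
```

```text
time: 12.07
ee_pos: [0.4982, -0.185, 0.1926]
tcp_rot: [-180.0, -0.0, 157.3]
wrist_force: [0.7, -0.4, -1.8]
opening: 0.011
grasp_force: 45.5
time: 12.4
ee_pos: [0.4985, -0.1851, 0.1913]
tcp_rot: [180.0, 0.0, 157.3]
wrist_force: [-0.2, -0.1, -1.1]
opening: 0.011
grasp_force: 45.7
```

```bash
python3 -m pendant '0 0 .0005 0 0;0 0 .0005 0 0;0 0 .0005 0 0'
python3 -m pendant '0 0 .0004 0 0;0 0 .0004 0 0;0 0 .0004 0 0'
```

```text
time: 12.65
ee_pos: [0.4987, -0.1852, 0.191]
tcp_rot: [180.0, 0.0, 157.3]
wrist_force: [1.3, -0.2, 0.4]
opening: 0.0108
grasp_force: 45.9
time: 12.9
ee_pos: [0.4988, -0.1852, 0.1907]
tcp_rot: [180.0, 0.1, 157.3]
wrist_force: [1.6, -0.3, 3.9]
opening: 0.011
grasp_force: 46.2
```

```bash
python3 -m pendant '0 0 -.0006 0 0;0 0 -.0006 0 0;0 0 -.0006 0 0' 20
python3 -m pendant '0 0 0 0 .014;0 0 0 0 .02;0 0 0 0 .03;0 0 0 0 .05;0 0 0 0 .06'
python3 -m pendant '0 0 0 0 .06;0 0 0 0 .06;0 0 0 0 .06;0 0 0 0 .06'
python3 -m pendant '0 0 -.01 0 .06;0 0 -.025 0 .06;0 0 -.05 0 .06;0 0 -.08 0 .06;0 0 -.11 0 .06'
python3 -m pendant '.02 0 0 0 .06;.05 0 0 0 .06;.08 0 0 0 .06;.1 0 0 0 .06;.1 0 0 0 .06'
for i in 1 2 3 4 5 6; do python3 -m pendant '0 0 0 0 .06;0 0 0 0 .06;0 0 0 0 .06;0 0 0 0 .06;0 0 0 0 .06' >/dev/null; done
python3 - <<'E'
from h import *
f=lambda im,x,y:cv2.resize(im[y:y+150,x:x+200],(400,300),interpolation=cv2.INTER_CUBIC)
a,_,_=snap('scene')
for i in range(12): snap('top')
a2,_,_=snap('scene');b,_,_=snap('wrist');c,_,_=snap('top')
print('diff',cv2.absdiff(a,a2)[260:440,110:310].max(),bot.get_obs()['time'])
cv2.imwrite('pics/m3.png',np.vstack([np.hstack([f(a2,130,270),f(c,350,120)]),cv2.resize(b[60:360,120:520],(800,600))[:300]])) if 0 else cv2.imwrite('pics/m3.png',np.vstack([np.hstack([f(a2,130,270),f(c,350,120)]),np.hstack([cv2.resize(b,(400,300)),f(a2,370,200)])]))
E
```

```text
time: 13.15
ee_pos: [0.4986, -0.1852, 0.1909]
tcp_rot: [-180.0, 0.0, 157.3]
wrist_force: [2.6, -0.8, 1.1]
opening: 0.0111
grasp_force: 45.9
time: 13.57
ee_pos: [0.4983, -0.185, 0.1908]
tcp_rot: [180.0, -0.0, 157.3]
wrist_force: [0.0, -0.6, 0.2]
opening: 0.0531
grasp_force: 0.0
time: 13.9
ee_pos: [0.4984, -0.1851, 0.1909]
tcp_rot: [180.0, -0.0, 157.3]
wrist_force: [-0.5, 0.1, -0.0]
opening: 0.0599
grasp_force: 0.0
time: 14.32
ee_pos: [0.498, -0.1849, 0.3027]
tcp_rot: [-180.0, -0.0, 157.3]
wrist_force: [-0.6, 0.3, -0.1]
opening: 0.0599
grasp_force: 0.0
time: 14.73
ee_pos: [0.4037, -0.1455, 0.3031]
tcp_rot: [180.0, 0.1, 157.3]
wrist_force: [-1.2, 0.5, 0.3]
opening: 0.0601
grasp_force: 0.0
diff 21 18.0333
```

View pics/m3.png

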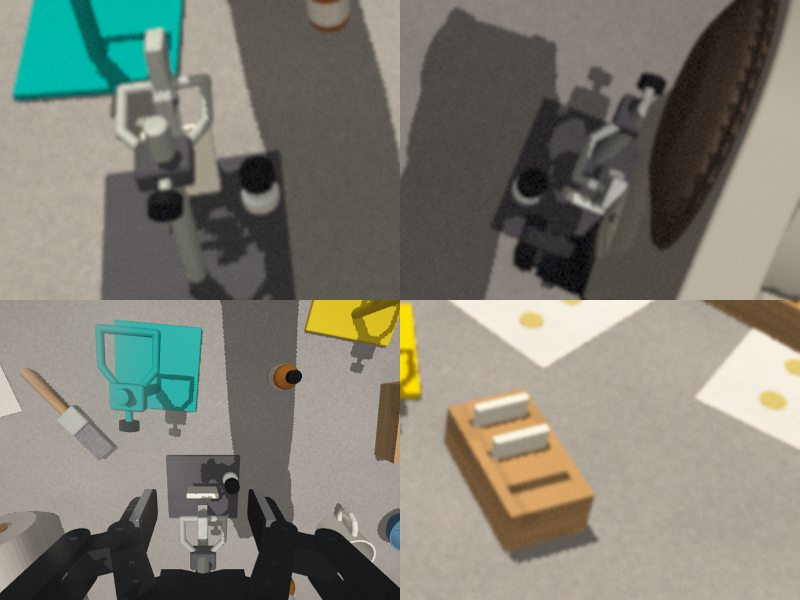

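The hook hangs on the ring, tile below on the outer side. The jar is in place and the two plain tiles are still in the rack. I'll wait for it to settle, then hand in.

```bash
for i in 1 2 3 4 5 6 7 8 9 10 11 12 13 14 15 16 17 18 19 20; do python3 -m pendant '0 0 0 0 .06;0 0 0 0 .06;0 0 0 0 .06;0 0 0 0 .06;0 0 0 0 .06' >/dev/null; done
python3 - <<'E'
from h import *
r=(slice(260,440),slice(110,310))
ims=[snap('scene')[0] for _ in range(12)]
d=[cv2.absdiff(ims[0],i)[r] for i in ims[1:]];print([(x.max(),int((x>15).sum())) for x in d],bot.get_obs()['time'])
E
```

```text
[(np.uint8(21), 28), (np.uint8(24), 35), (np.uint8(20), 24), (np.uint8(27), 36), (np.uint8(22), 29), (np.uint8(22), 37), (np.uint8(22), 31), (np.uint8(21), 26), (np.uint8(24), 28), (np.uint8(23), 25), (np.uint8(23), 30)] 26.9667
```

The frame differences are constant at the image-noise level, so it hangs still.

```bash
python3 -c "
from workcell import bot
print(bot.job_done())"
```

```text
the job is handed in; nothing more can be done
None
```

The hooked tile hangs still from the ring with its gate shut; an upward tug confirmed it is caught, briefly about 11 N, then about 4–5 N. The jar and plain tiles are undisturbed, and the job was handed in at about 27 s.

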